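# Gauge two fired sleeves, then index the banding wheel three clicks

## Task

Two fired clay sleeves stand on the wooden ware board; one has shrunk too far in the kiln. Find the one that slides all the way down over the steel pin of the green indexing wheel and leave it seated there, and set the other in the grey tray (they are brittle, so do not drop them, and leave the clay block, the brush and the hand tool alone). Then, with both let go, turn the red index knob clockwise from its home mark one click at a time, resting half a second in each click, to the third click and no further, and finish while still gripping the knob there: do not let go of it.

Things in the scene. Friction and masses are not known exactly. Their poses are not given: they have to be found in the camera images.
- index_head: green housing of the indexing wheel, 300 mm (its x) x 130 mm (its y) and 60 mm high, fixed to the table; origin at the centre of its underside, z up. The wheel's axis stands 80 mm from the origin along its -x, the knob's axis 80 mm along its +x.
- wheel_top (a point): point on the wheel's axis at the height of the wheel's top face (85 mm above the table); axes as index_head. The wheel is an off-white disc 130 mm across; from this point a fixed upright steel pin, 20 mm in diameter, rises 40 mm, its top 4 mm tapering to 12 mm diameter. The wheel turns with the knob (same angle, the other way).
- index_knob_grip (a point): point on the knob's vertical axis at the height to grip, 97 mm above the table, in the middle of the knob's red bar. The bar is 44 mm long (the point's x), 14 mm wide (its y) and 32 mm high (its top 7 mm above the point, its foot 25 mm below, on a black disc 48 mm across whose top lies 23 mm below the point); a white line marks the +x end. The point turns with the knob: at the start its x axis is that of index_head.
- index_knob (a joint): turn of the knob in rad, clockwise seen from above; 0 at the start (home, against a stop, the white end at the large white dot). Clicks every 24 degrees (0.419 rad), marked by small black dots: first 0.419, second 0.838, third 1.257, fourth 1.676. Within each click the knob pulls itself to the middle; about 0.1 N m takes it over the crest between two clicks (halfway). It stays in a click when let go.
- sleeve_a: fired-clay sleeve (upright tube), terracotta pink, 44 mm outside diameter, 50 mm tall, about 0.11 kg; origin at the centre of its underside, z up along its bore. One sleeve's bore is 25 mm and goes over the pin down to the wheel; the other's is 17 mm and stops on the tip of the pin. Names and places do not tell which: look or try.
- sleeve_b: the other sleeve, same outside size; see sleeve_a. The two stand about 110 mm apart, within 10 mm of the middle line of the ware board, which is along the board's x.
- ware_board: wooden board 360 mm (its x) x 130 mm (its y), 18 mm thick, on the table; origin at the centre of its underside. The sleeves stand on its top, in either order, near 70 mm along its -x and 40 mm along its +x.
- tray: open grey tray, 190 x 190 mm outside, 35 mm high, walls and floor 5 mm thick, fixed to the table; origin at the centre of its underside. Empty at the start.
- clay_block: brown clay block, 50 x 60 x 45 mm, standing at one end of the ware board; not to be disturbed
- loop_tool: hand tool with a light wooden handle, lying on the table; not to be disturbed
- brush: brush with a wooden handle, lying on the table; not to be disturbed

How it is judged (in metres and radians):
On the way, in this order (a step that is already met when the one before it is completed fails the run):
1. the sleeve that fits is seated on the wheel's pin and the other lies in the tray, both let go, the knob still at home (((horizontal distance between sleeve_a and wheel_top below 0.005 m and z of sleeve_a in the frame of wheel_top between -0.004 and 0.004 m and angle between sleeve_a's own z axis and vertical below 0.1 rad and x of sleeve_b in the frame of tray between -0.085 and 0.085 m and y of sleeve_b in the frame of tray between -0.085 and 0.085 m and z of sleeve_b in the frame of tray below 0.035 m) or (horizontal distance between sleeve_b and wheel_top below 0.005 m and z of sleeve_b in the frame of wheel_top between -0.004 and 0.004 m and angle between sleeve_b's own z axis and vertical below 0.1 rad and x of sleeve_a in the frame of tray between -0.085 and 0.085 m and y of sleeve_a in the frame of tray between -0.085 and 0.085 m and z of sleeve_a in the frame of tray below 0.035 m)) and linear speed of each of sleeve_a, sleeve_b below 0.03 m/s and contact force between the fingers and sleeve_a below 0.1 N and contact force between the fingers and sleeve_b below 0.1 N and value of joint index_knob below 0.2 rad), for 0.2 s.
2. the knob rests in click 1 (value of joint index_knob between 0.319 and 0.519 rad and velocity of joint index_knob between -0.15 and 0.15 rad/s), for 0.2 s.
3. the knob rests in click 2 (value of joint index_knob between 0.738 and 0.938 rad and velocity of joint index_knob between -0.15 and 0.15 rad/s), for 0.2 s.
4. the knob rests in the third click, gripped (value of joint index_knob between 1.157 and 1.357 rad and velocity of joint index_knob between -0.15 and 0.15 rad/s and contact force between the fingers and index_knob above 2 N), for 0.2 s.
At the end, for the whole second after the job is handed in: Fitting sleeve upright on the wheel (within 4 mm of its face, 5 mm of its axis); the other on the tray floor; both released and still; knob still at the third click (1.257 rad within 0.1), gripped with over 2 N (all of step 4 and ((horizontal distance between sleeve_a and wheel_top below 0.005 m and z of sleeve_a in the frame of wheel_top between -0.004 and 0.004 m and angle between sleeve_a's own z axis and vertical below 0.1 rad and x of sleeve_b in the frame of tray between -0.085 and 0.085 m and y of sleeve_b in the frame of tray between -0.085 and 0.085 m and z of sleeve_b in the frame of tray below 0.035 m) or (horizontal distance between sleeve_b and wheel_top below 0.005 m and z of sleeve_b in the frame of wheel_top between -0.004 and 0.004 m and angle between sleeve_b's own z axis and vertical below 0.1 rad and x of sleeve_a in the frame of tray between -0.085 and 0.085 m and y of sleeve_a in the frame of tray between -0.085 and 0.085 m and z of sleeve_a in the frame of tray below 0.035 m)) and linear speed of each of sleeve_a, sleeve_b below 0.03 m/s and contact force between the fingers and sleeve_a below 0.1 N and contact force between the fingers and sleeve_b below 0.1 N); the arm keeps its last pose, push and grip.
It fails at once if the knob is turned over the crest beyond the third click (value of joint index_knob above 1.5 rad).
It fails at once if a sleeve is dropped (falls faster than 0.7 m/s out of the grip) (linear speed of sleeve_a above 0.7 m/s and contact force between the fingers and sleeve_a below 0.05 N).
It fails at once if a sleeve is dropped (falls faster than 0.7 m/s out of the grip) (linear speed of sleeve_b above 0.7 m/s and contact force between the fingers and sleeve_b below 0.05 N).
It fails at once if a bystander is moved by more than 30 mm (distance of any of clay_block, loop_tool, brush from where it was at the start of the episode above 0.03 m).
It also fails if it takes over 72 s, if anything falls off the work surface, if the arm or the gripper's body presses on something with over 40 N, if the wrist force passes 120 N, or if a joint passes its speed limit or range.

## Robot

A 6-joint arm with a two-finger parallel gripper is mounted at the origin on the work surface. World frame = base frame: x ahead of the robot, y to its left, z up, the work surface at z = 0. Lengths are in mm, angles in rad, forces in N, time in s.
With the tool pointing down it reaches from about 275 to 750 mm from the base axis. Payload 10.2 kg.
Tool frame: the origin (TCP) lies between the finger pads; the fingertips stand 17 mm ahead of it and the grasp point (between the pads) lies 2 mm behind it (tips_ahead is the distance from the TCP to the fingertips, in mm); z points along the fingers, y is the line along which they close (so a half turn about z gives the same grasp; the last joint's range is limited). The gripper opens to 85 mm and grips with 20 to 120 N. Pads are 22 mm wide; open, the fingers measure 114 mm over their backs; the gripper's body (76 mm by 85 mm) begins 54 mm behind the grasp point. The pads swing forward as they close: fully open they stand 13 mm farther back than shut.
Start: joints at [1.051, 0.313, 1.498, -0, 1.331, -0.223], TCP at [153.555, 502.048, 220.294] pointing down, gripper open.
Joint ranges: [-2.94, 2.94], [-0.97, 2.17], [0.19, 2.56], [-1.23, 4.37], [0.02, 3.11], [-2.88, 2.88]. Speed limits (rad/s): [2.39, 2.39, 3.01, 3.14, 3.14, 3.14].

## Interface

Orientations are given as a unit quaternion [w, x, y, z].
In Python, from rig import sense, capture, finish_job, boxes_of, tips_ahead gives the robot as it stands.
- The arm moves only by the tool drive_tool, never from a script. Its argument "commands" is text: rows parted by semicolons, each of 7 numbers parted by spaces: the shift along the world's x, y, z in units of 0.1 m (1.0 is 0.1 m), then the turn, a rotation vector about the world's x, y, z in units of pi/4 rad (1.0 is pi/4 rad), then the opening in per cent of the stroke, from 0 (shut) to 100 (fully open). A call has 1 to 20 rows; each row shifts and turns the commanded pose from where the row before left it; what a row does not reach is not made up. A row lasts 1/12 s, in which the tool goes at most 41.7 mm and 7.16 degrees, less where a joint would pass 70% of its speed; a pose out of reach is approached as far as the arm can. A call with a number of a shift or a turn outside -1 to 1 is refused whole. A call with a gripper value outside its range is refused whole. The fingers move at their own pace and stop on an object; "force" is the grip in N (left out, the last holds). Time passes only in rows, so rows that do not move let the fingers close. It gives the time, the measured TCP pose, the force, the opening and the grip force at its end, in the units of the state.
- sense(): the state, without advancing time (a new reading comes with each control period).
- capture(name): name is "scene" or "top" or "wrist"; returns a dict with "pixels" (384x512x3 uint8, blue, green, red), "fov_y" (degrees; the focal length in pixels is half the picture's height over the tangent of half this angle, whatever the lens; pixels are square), "cx", "cy" (the principal point, pixels), "position" and "attitude" of the camera in the world; the wrist camera has in their place "tool_from_camera" (4x4, takes a point from camera to tool coordinates, whose origin is the TCP and whose axes are the flange's). Camera axes: x right, y down, z forward; pixel columns grow to the right and rows downward; lengths in mm; the calibration is good to about 2 mm. A picture is of the moment at which its call begins: read the wrist's pose just before it. There is no depth.
- finish_job(): hands the job in; it is judged then, once.
Trained networks look in a picture, given as the dict that the camera call returned (one of the last four; its "shot" number tells which), for a name from the list of things; names that differ only in an ending like _2 or _b are one class to them, and where a whole thing is asked for, a point or a joint stands for the part that bears it (a point fixed in the world has none). Each returns a list of dicts, best first, with "confidence" (0 to 1); they miss things now and then, are a little off and sometimes report something else, mostly with a low value. They report only what shows in the picture. A call takes as long as a camera call.
- boxes_of(picture, name): "position" ([column, row] in pixels, amid what is visible of it).
The state is a dict: "time_s": time; "joints": joint angles; "dq": joint speeds; "tau": joint torques, N m; "eef_pos": TCP position; "ee_rot": TCP orientation; "force": force on the tool from outside, world axes, zero at the start; "wrist_torque": the same for the moment, N m; "grip_width": opening from 0.0 (shut) to 1.0 (fully open); "grip_force": force on a finger pad.
Only numpy, scipy, OpenCV 4.12 (cv2) and the standard library are available. Lean on these libraries where they do the work, as an engineer would, in place of code of your own. Each camera call takes 0.05 s, during which the arm holds its last target. There are 200 camera calls.

## Working session

There is one attempt and no reset: what is moved stays moved. The work goes in short steps, Python scripts to look and compute and a tool call to move; the robot and the scene stay as the last step left them, time stands still between calls to the robot, and variables do not carry over. Pictures are saved under pics/ and viewed, at most 10 in all, crops included, and the job is handed in when it is done.

Besides the shell and the picture viewer there is one more tool, called after "Emit:" in YAML: its name, and indented under it one key for each argument. drive_tool: Moves the arm, as the interface text tells. Shifts and turns lie within -1 to 1; 1 stands for 0.1 m of shift or pi/4 rad of turn. Its arguments: {"type":"object","properties":{"commands":{"type":"string"},"force":{"type":"number"}},"required":["commands"]}

```bash
ls; mkdir -p pics
cat > h.py <<'E'
import numpy as np,cv2
from scipy.spatial.transform import Rotation as R
from rig import sense,capture,finish_job,boxes_of,tips_ahead
def Rq(q): return R.from_quat([q[1],q[2],q[3],q[0]]).as_matrix()
def cam(name):
    s=sense(); c=capture(name)
    if name=="wrist":
        T=np.array(c["tool_from_camera"]); M=Rq(s["ee_rot"])
        c["Rm"]=M@T[:3,:3]; c["p"]=np.array(s["eef_pos"])+M@T[:3,3]
    else:
        a=np.array(c["attitude"]); c["Rm"]=a if a.shape==(3,3) else Rq(a); c["p"]=np.array(c["position"])
    c["f"]=c["pixels"].shape[0]/2/np.tan(np.radians(c["fov_y"])/2)
    return c
def at(c,px,z):
    d=c["Rm"]@np.array([(px[0]-c["cx"])/c["f"],(px[1]-c["cy"])/c["f"],1.])
    return c["p"]+d*(z-c["p"][2])/d[2]
def pix(c,P):
    v=c["Rm"].T@(np.array(P,float)-c["p"]); return [c["cx"]+c["f"]*v[0]/v[2],c["cy"]+c["f"]*v[1]/v[2]]
E
python3 - <<'E'
from h import *
print(sense())
Z=dict(index_head=60,wheel_top=85,index_knob_grip=100,sleeve_a=68,ware_board=18,tray=10,clay_block=40,loop_tool=8,brush=8)
for n in ("top","scene"):
    c=cam(n);cv2.imwrite(f"pics/{n}0.png",c["pixels"]);print(n,c["p"],c["fov_y"],c["cx"],c["cy"],c["attitude"])
    for k,z in Z.items():
        try: print(k,[(np.round(b["position"]),round(b["confidence"],2),np.round(at(c,b["position"],z)[:2])) for b in boxes_of(c,k)[:3]])
        except Exception as e: print(k,e)
E
```

```text
pics
{'time_s': 0.0, 'joints': array([ 1.05062222e+00,  3.13458784e-01,  1.49846012e+00, -7.27643229e-06,
        1.33100068e+00, -2.23406072e-01]), 'dq': array([ 1.76759311e-03, -8.79126206e-04,  3.41137945e-05,  1.13600396e-03,
       -1.53485920e-05, -7.67669089e-04]), 'tau': array([ 4.80710605e-04, -4.12266719e+01, -2.59742653e+01, -1.65780484e-04,
        4.14381473e-03,  2.01831904e-05]), 'eef_pos': array([153.39998252, 501.7960261 , 219.7219216 ]), 'ee_rot': array([-2.37734664e-04,  1.47839211e-01,  9.89011187e-01, -6.19421570e-04]), 'force': array([ 0.09871193, -0.16109411, -0.09662912]), 'wrist_torque': array([ 0.01713712, -0.00091757, -0.00399802]), 'grip_force': 0.0, 'grip_width': 0.9978947185018315}
top [ 235.27397706  -12.99475391 1639.72433279] 53.633771625229045 260.0782760346226 186.67651556872175 [-0.07514992  0.71152762 -0.69579313  0.06287184]
index_head [(array([256., 190.]), 0.69, array([532.,  37.])), (array([195., 168.]), 0.43, array([626., 300.]))]
wheel_top [(array([258., 189.]), 0.71, array([534.,  26.]))]
index_knob_grip []
sleeve_a [(array([195., 219.]), 0
[... 634 characters left out ...]
.,  56.])), (array([342., 214.]), 0.22, array([466., 307.]))]
wheel_top [(array([257., 215.]), 0.56, array([632.,  73.]))]
index_knob_grip [(array([249., 217.]), 0.48, array([674.,  66.]))]
sleeve_a [(array([344., 211.]), 0.66, array([457., 308.])), (array([334., 228.]), 0.61, array([561., 310.])), (array([249., 218.]), 0.37, array([634.,  44.]))]
ware_board [(array([338., 234.]), 0.68, array([520., 313.])), (array([251., 215.]), 0.26, array([550.,  11.]))]
tray [(array([180., 188.]), 0.72, array([ 500., -320.]))]
clay_block [(array([324., 250.]), 0.64, array([651., 309.]))]
loop_tool [(array([405., 257.]), 0.81, array([529., 532.]))]
brush [(array([143., 169.]), 0.7, array([ 438., -545.]))]
```

Run:
```python
import cv2
a=cv2.imread("pics/top0.png")[140:260,120:420]
b=cv2.imread("pics/scene0.png")[150:280,150:410]
import numpy as np
a=cv2.resize(a,(780,312),interpolation=cv2.INTER_CUBIC);b=cv2.resize(b,(572,286),interpolation=cv2.INTER_CUBIC)
b=np.pad(b,((0,0),(0,208),(0,0)));cv2.imwrite("pics/c1.png",np.vstack([a,b]))
```

```text
(no output)
```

View pics/c1.png

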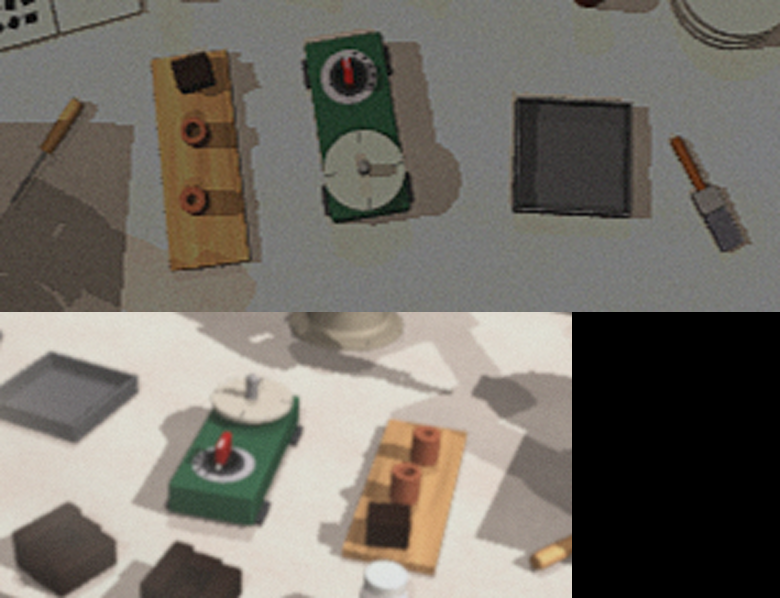

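The top view shows the two sleeves at about px (195,190) and (195,216), the wheel pin at (260,204), the knob at (254,168) and the tray at (340,201). I'm moving above the sleeves so the wrist camera can compare the bores.

Emit:
drive_tool:
  commands: "0.31 -0.21 0.1 0 0 0 100;0.31 -0.21 0.1 0 0 0 100;0.31 -0.21 0.1 0 0 0 100;0.31 -0.21 0.1 0 0 0 100;0.31 -0.21 0.1 0 0 0 100;0.31 -0.21 0.1 0 0 0 100;0.31 -0.21 0.1 0 0 0 100;0.31 -0.21 0.1 0 0 0 100;0.31 -0.21 0 0 0 0 100;0.31 -0.21 0 0 0 0 100;0 0 0 0 0 0 100;0 0 0 0 0 0 100"
  force: 30

```text
time_s: 2.0
eef_pos: [464.6, 291.0, 299.7]
ee_rot: [-0.0, 0.149, 0.989, -0.0]
force: [-0.4, 0.6, -0.2]
grip_width: 1.0
grip_force: 0.0
```

Run:
```python
from h import *
c=cam("wrist");cv2.imwrite("pics/w1.png",c["pixels"]);print(np.round(c["tool_from_camera"],3),c["p"],c["f"],sense()["eef_pos"])
np.savez("pics/w1.npz",**{k:c[k] for k in ("Rm","p","f","cx","cy")})
for k,z in dict(sleeve_a=68,wheel_top=85,index_knob_grip=104,clay_block=63,ware_board=18).items():
    print(k,[(np.round(b["position"]),round(b["confidence"],2),np.round(at(c,b["position"],z)[:2])) for b in boxes_of(c,k)[:3]])
```

```text
[[-1.00000e-03 -9.46000e-01 -3.23000e-01  8.36100e+01]
 [ 1.00000e+00 -1.00000e-03 -0.00000e+00 -4.49000e-01]
 [-0.00000e+00 -3.23000e-01  9.46000e-01 -1.54696e+02]
 [ 0.00000e+00  0.00000e+00  0.00000e+00  1.00000e+00]] [384.69827286 315.24981238 454.45922452] 327.3192510000007 [463.58612931 291.88115031 300.05501798]
sleeve_a [(array([282., 196.]), 0.85, array([522., 302.])), (array([246., 124.]), 0.73, array([424., 287.]))]
wheel_top [(array([ 86., 231.]), 0.98, array([488.,  57.]))]
index_knob_grip []
clay_block [(array([304., 260.]), 0.6, array([621., 306.]))]
ware_board [(array([304., 262.]), 0.26, array([651., 304.]))]
```

View pics/w1.png

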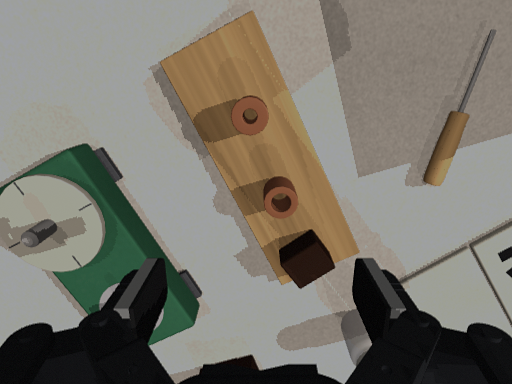

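The small-bore-looking sleeve is at (250,115) and the other at (281,200). I'll measure outer and inner rims.

Run:
```python
from h import *
im=cv2.imread("pics/w1.png");c=dict(np.load("pics/w1.npz"))
a=np.hstack([cv2.resize(im[y-32:y+32,x-32:x+32],(384,384),interpolation=cv2.INTER_CUBIC) for x,y in((250,116),(281,197))])
a=np.clip(a*1.5,0,255).astype(np.uint8)
cv2.imwrite("pics/w1z.png",a)
```

```text
(no output)
```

View pics/w1z.png

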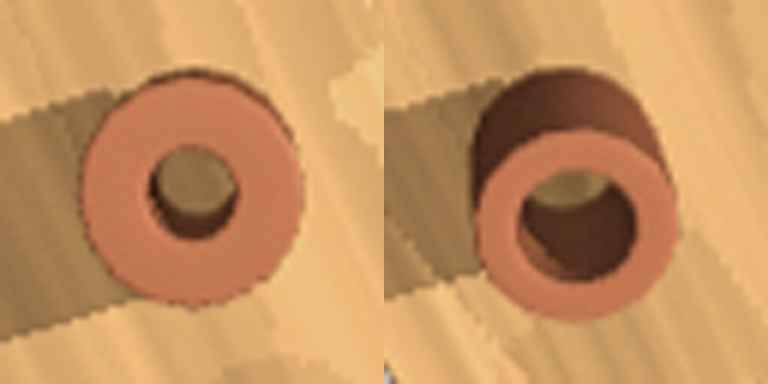

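Outer/inner ratio is 0.40 for the left sleeve (17 mm bore) and 0.59 for the right one (25 mm), so the sleeve near the clay block is the one that fits.

Run:
```python
from h import *
c=dict(np.load("pics/w1.npz"));s=sense()
S1=at(c,(249.6,115.3),68);S2=at(c,(280.75,202.1),68);print(S1,S2,S2-S1,np.linalg.norm(S2-S1))
print("yaw S",np.degrees(np.arctan2(*(S2-S1)[1::-1])))
e=[at(c,p,18) for p in ((252,11),(358,250))];d=e[1]-e[0];print(d,np.degrees(np.arctan2(d[1],d[0])))
y=Rq(s["ee_rot"])[:,1];print("tool y",np.degrees(np.arctan2(y[1],y[0])),s["eef_pos"],tips_ahead() if callable(tips_ahead) else tips_ahead)
print("wheel",at(c,(50,223),85))
```

```text
[415.68036343 293.63094156  68.        ] [528.84823747 298.53499753  68.        ] [113.16787403   4.90405597   0.        ] 113.27408122957823
yaw S 2.481322796105611
[349.36942769  55.37813074   0.        ] 9.006951103043784
tool y 73.08369769223694 [462.8251222  292.80262621 300.56181968] 17.0
wheel [464.92851679  20.54448829  85.        ]
```

Emit:
drive_tool:
  commands: "0.1 0.01 -0.2 0 0 0 100;0.1 0.01 -0.2 0 0 0 100;0.1 0.01 -0.25 0 0 0 100;0.1 0.01 -0.25 0 0 0 100;0.1 0.01 -0.25 0 0 0 100;0.1 0.01 -0.25 0 0 0 100;0.053 0.005 -0.2 0 0 0 100;0 0 0 0 0 0 100;0 0 0 0 0 0 100"

```text
time_s: 3.05
eef_pos: [528.3, 298.9, 140.2]
ee_rot: [-0.001, 0.148, 0.989, -0.0]
force: [0.3, 0.5, 0.6]
grip_width: 0.997
grip_force: 0.0
```

Run:
```python
from h import *
c=cam("wrist");cv2.imwrite("pics/w2.png",c["pixels"]);print(c["p"],sense()["eef_pos"])
np.savez("pics/w2.npz",**{k:c[k] for k in ("Rm","p","f","cx","cy")})
print([(np.round(b["position"]),round(b["confidence"],2)) for b in boxes_of(c,"sleeve_a")[:3]], pix(c,[528.8,298.5,68]))
```

```text
[448.37798703 322.91558874 295.00582031] [528.76008121 299.05634899 141.54175922]
[(array([200.,  47.]), 0.85), (array([260., 197.]), 0.7)] [np.float64(259.85302590411106), np.float64(202.49853522802675)]
```

View pics/w2.png

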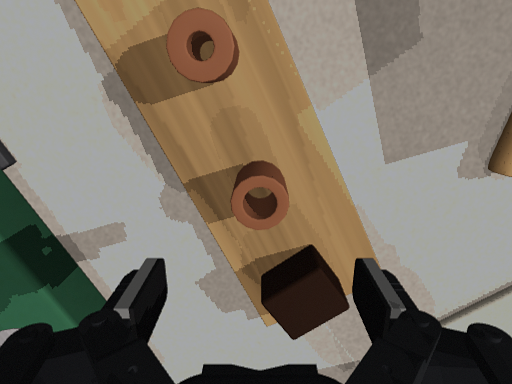

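The sleeve rim centre is at (260,202), matching my prediction, and the fingers straddle it. I'm descending to grasp it.

Emit:
drive_tool:
  commands: "0 0 -0.25 0 0 0 100;0 0 -0.25 0 0 0 100;0 0 -0.2 0 0 0 100;0 0 -0.1 0 0 0 100;0 0 -0.1 0 0 0 100;0 0 0 0 0 0 100;0 0 0 0 0 0 45;0 0 0 0 0 0 45;0 0 0 0 0 0 45;0 0 0 0 0 0 45;0 0 0 0 0 0 45;0 0 0 0 0 0 45;0 0 0 0 0 0 45;0 0 0 0 0 0 45"
  force: 30

```text
time_s: 4.32
eef_pos: [529.4, 298.7, 51.8]
ee_rot: [0.001, 0.148, 0.989, 0.0]
force: [-1.4, -1.4, 7.4]
grip_width: 0.485
grip_force: 29.4
```

Emit:
drive_tool:
  commands: "0 0 0.1 0 0 0 45;0 0 0.2 0 0 0 45;0 0 0.3 0 0 0 45;0 0 0.3 0 0 0 45;0 0 0.3 0 0 0 45;0 0 0.3 0 0 0 45;-0.05 -0.3 0.2 0 0 0 45;-0.05 -0.35 0 0 0 0 45;-0.05 -0.35 0 0 0 0 45;-0.05 -0.35 0 0 0 0 45;-0.05 -0.3 0 0 0 0 45;-0.05 -0.25 0 0 0 0 45;0 -0.1 0 0 0 0 45;0 0 0 0 0 0 45;0 0 0 0 0 0 45"

```text
time_s: 5.57
eef_pos: [499.1, 98.9, 220.8]
ee_rot: [0.0, 0.148, 0.989, 0.0]
force: [0.4, 0.1, -0.8]
grip_width: 0.48
grip_force: 30.7
```

Run:
```python
from h import *
c=cam("wrist");cv2.imwrite("pics/w3.png",c["pixels"]);print(c["p"],sense()["eef_pos"])
np.savez("pics/w3.npz",**{k:c[k] for k in ("Rm","p","f","cx","cy")})
for k in ("wheel_top","index_knob_grip"):print([(np.round(b["position"]),round(b["confidence"],2)) for b in boxes_of(c,k)[:3]])
t=cam("top");p=(260.4,204.2)
print("top pin",at(t,p,125),at(t,p,85),"knob",at(t,(253.8,167.7),104))
```

```text
[418.89037759 122.91255924 375.43781639] [499.03675702  99.43974228 220.60259846]
[(array([184., 171.]), 0.95), (array([475., 224.]), 0.48)]
[(array([251., 312.]), 0.96)]
top pin [463.02468594  14.03257262 125.        ] [469.03900033  14.74629527  85.        ] knob [619.11481701  45.52726378 104.        ]
```

View pics/w3.png

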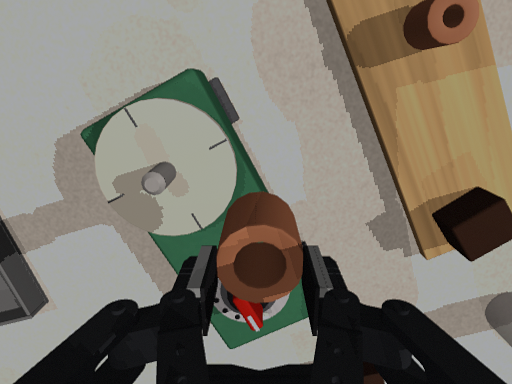

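```bash
cat >> h.py <<'E'
def fitcirc(c,img,x0,y0,z,r,span=8,mag=False):
    g=cv2.GaussianBlur(img,(0,0),1.2).astype(float)
    gx=cv2.Sobel(g,-1,1,0);gy=cv2.Sobel(g,-1,0,1);M=np.sqrt((gx**2+gy**2).sum(2))
    M=np.minimum(M,np.percentile(M,97))
    t=np.linspace(0,2*np.pi,180);best=[]
    for X in np.arange(x0-span,x0+span+.1,.5):
        for Y in np.arange(y0-span,y0+span+.1,.5):
            P=np.c_[X+r*np.cos(t),Y+r*np.sin(t),np.full(180,z)]
            v=(P-c["p"])@c["Rm"];u=np.c_[c["cx"]+c["f"]*v[:,0]/v[:,2],c["cy"]+c["f"]*v[:,1]/v[:,2]].astype(np.float32)
            best.append((cv2.remap(M,u[None,:,0],u[None,:,1],cv2.INTER_LINEAR).mean(),X,Y))
    best.sort(reverse=True);w=np.array(best[:6]);return np.round(w[0],1),np.round(w[:,1:].mean(0),2)
E
python3 - <<'E'
from h import *
c=dict(np.load("pics/w3.npz"));im=cv2.imread("pics/w3.png")
print("pose tcp cmd 498.86 98.55 220.3")
pt=at(c,(153,183),125);print("pin px",pt)
print("disc",fitcirc(c,im,pt[0],pt[1],85,65,12))
print("pin",fitcirc(c,im,pt[0],pt[1],125,6,6), fitcirc(c,im,pt[0],pt[1],121,10,6))
for z in (236,238.5):print("sleeve",fitcirc(c,im,499,99,z,22,6),fitcirc(c,im,499,99,z,12.5,6))
y=Rq(sense()["ee_rot"])[:,1]
E
```

```text
pose tcp cmd 498.86 98.55 220.3
pin px [467.12135524  19.25742395 125.        ]
disc (array([240.3, 468.1,  18.3]), array([468.04,  18.34]))
pin (array([102. , 467.6,  17.8]), array([465.79,  21.17])) (array([160.1, 468.1,  17.3]), array([468.12,  17.51]))
sleeve (array([152.7, 500. ,  98.5]), array([499.83,  98.25])) (array([137.7, 499.5,  98.5]), array([499.5 ,  98.25]))
sleeve (array([131.5, 499. ,  99.5]), array([498.67,  99.67])) (array([147. , 498. ,  98.5]), array([498.  ,  98.75]))
```

Emit:
drive_tool:
  commands: "-0.1 -0.25 0 0 0 0 45;-0.1 -0.25 0 0 0 0 45;-0.1 -0.2 0 0 0 0 45;-0.01 -0.11 0 0 0 0 45;0 0 -0.2 0 0 0 45;0 0 -0.2 0 0 0 45;0 0 -0.1 0 0 0 45;0 0 -0.05 0 0 0 45;0 0 -0.03 0 0 0 45;0 0 -0.03 0 0 0 45;0 0 -0.03 0 0 0 45;0 0 -0.03 0 0 0 45;0 0 -0.03 0 0 0 45;0 0 0 0 0 0 45"

```text
time_s: 6.93
eef_pos: [467.7, 17.6, 149.9]
ee_rot: [-0.0, 0.148, 0.989, 0.0]
force: [-0.6, -0.2, -0.9]
grip_width: 0.482
grip_force: 30.8
```

Emit:
drive_tool:
  commands: "0 0 -0.05 0 0 0 45;0 0 -0.05 0 0 0 45;0 0 -0.05 0 0 0 45;0 0 -0.05 0 0 0 45;0 0 -0.05 0 0 0 45;0 0 -0.04 0 0 0 45;0 0 -0.02 0 0 0 45;0 0 0 0 0 0 45"

```text
time_s: 7.6
eef_pos: [467.8, 17.5, 119.1]
ee_rot: [-0.0, 0.148, 0.989, -0.0]
force: [0.3, -0.2, -1.3]
grip_width: 0.478
grip_force: 30.8
```

Emit:
drive_tool:
  commands: "0 0 -0.01 0 0 0 45;0 0 -0.01 0 0 0 45;0 0 -0.005 0 0 0 45;0 0 0 0 0 0 45"

```text
time_s: 7.93
eef_pos: [468.4, 17.4, 118.6]
ee_rot: [0.001, 0.148, 0.989, -0.0]
force: [-7.0, -0.3, 18.8]
grip_width: 0.483
grip_force: 33.1
```

Emit:
drive_tool:
  commands: "0 0 0 0 0 0 60;0 0 0 0 0 0 75;0 0 0 0 0 0 100;0 0 0 0 0 0 100;0 0 0 0 0 0 100;0 0 0 0 0 0 100;0 0 0.1 0 0 0 100;0 0 0.2 0 0 0 100;0 0 0.3 0 0 0 100;0 0 0.3 0 0 0 100;0 0 0.2 0 0 0 100;0.05 0.3 0 0 0 0 100;0.05 0.35 0 0 0 0 100;0.05 0.35 0 0 0 0 100;0 0 0 0 0 0 100;0 0 0 0 0 0 100"

```text
time_s: 9.27
eef_pos: [482.7, 118.8, 226.5]
ee_rot: [-0.0, 0.146, 0.989, -0.0]
force: [-0.0, -1.1, 0.8]
grip_width: 1.003
grip_force: 0.0
```

Run:
```python
from h import *
c=cam("wrist");cv2.imwrite("pics/w4.png",c["pixels"]);print(c["p"],sense()["eef_pos"])
im=c["pixels"]
np.savez("pics/w4.npz",**{k:c[k] for k in ("Rm","p","f","cx","cy")})
print(fitcirc(c,im,468,17.5,135,22,6),fitcirc(c,im,468,17.5,175,22,6),fitcirc(c,im,468,18,85,65,6))
print("S1",[(np.round(b["position"]),round(b["confidence"],2)) for b in boxes_of(c,"sleeve_a")[:3]],fitcirc(c,im,415.7,293.6,68,22,6))
print("knob",[(np.round(b["position"]),round(b["confidence"],2),at(c,b["position"],100)) for b in boxes_of(c,"index_knob_grip")[:3]])
```

```text
[402.60071389 142.60909812 381.25721018] [482.72548887 117.74283578 226.56636111]
(array([174.2, 467.5,  17. ]), array([467.75,  17.  ])) (array([ 72.2, 474. ,  23.5]), array([473.75,  23.  ])) (array([236.9, 468. ,  18.5]), array([467.75,  18.25]))
S1 [(array([142., 197.]), 0.91), (array([418.,  47.]), 0.68)] (array([120.9, 416.7, 293.6]), array([416.7 , 293.85]))
knob [(array([237., 310.]), 0.58, array([609.49561268,  55.14238718, 100.        ]))]
```

View pics/w4.png

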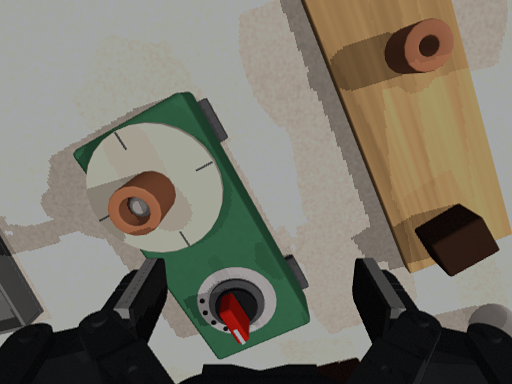

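Sleeve seated (top rim fits z = 135 mm), knob still at home. Next is the second sleeve, at about (416, 293.7).

Emit:
drive_tool:
  commands: "-0.13 0.35 0 0 0 0 100;-0.13 0.35 0 0 0 0 100;-0.13 0.35 0 0 0 0 100;-0.13 0.35 0 0 0 0 100;-0.1 0.26 -0.1 0 0 0 100;-0.047 0.103 -0.2 0 0 0 100;0 0 -0.3 0 0 0 100;0 0 -0.3 0 0 0 100;0 0 -0.3 0 0 0 100;0 0 -0.3 0 0 0 100;0 0 -0.165 0 0 0 100;0 0 -0.1 0 0 0 100;0 0 0 0 0 0 100;0 0 0 0 0 0 45;0 0 0 0 0 0 45;0 0 0 0 0 0 45;0 0 0 0 0 0 45;0 0 0 0 0 0 45;0 0 0 0 0 0 45;0 0 0 0 0 0 45"
  force: 30

```text
time_s: 11.08
eef_pos: [416.9, 294.1, 51.7]
ee_rot: [0.001, 0.148, 0.989, 0.001]
force: [-1.5, -2.1, 7.5]
grip_width: 0.485
grip_force: 29.4
```

Emit:
drive_tool:
  commands: "0 0 0.1 0 0 0 45;0 0 0.25 0 0 0 45;0 0 0.35 0 0 0 45;0 0 0.35 0 0 0 45;0 0 0.35 0 0 0 45;0.03 -0.15 0.3 0 0 0 45;0.05 -0.3 0.1 0 0 0 45;0.05 -0.35 0 0 0 0 45;0.05 -0.35 0 0 0 0 45;0.05 -0.35 0 0 0 0 45;0.05 -0.35 0 0 0 0 45;0.05 -0.35 0 0 0 0 45;0.05 -0.35 0 0 0 0 45;0.05 -0.35 0 0 0 0 45;0.05 -0.35 0 0 0 0 45;0.05 -0.35 0 0 0 0 45;0.05 -0.35 0 0 0 0 45;0.05 -0.35 0 0 0 0 45;0.05 -0.35 0 0 0 0 45;0.05 -0.35 0 0 0 0 45"

```text
time_s: 12.75
eef_pos: [488.9, -207.8, 231.2]
ee_rot: [0.0, 0.148, 0.989, -0.0]
force: [0.7, 0.8, -0.4]
grip_width: 0.483
grip_force: 30.7
```

Emit:
drive_tool:
  commands: "0.03 -0.3 0 0 0 0 45;0.03 -0.3 0 0 0 0 45;0.03 -0.3 -0.1 0 0 0 45;0.018 -0.247 -0.2 0 0 0 45;0 0 -0.3 0 0 0 45;0 0 -0.3 0 0 0 45;0 0 -0.3 0 0 0 45;0 0 -0.3 0 0 0 45;0 0 -0.2 0 0 0 45;0 0 -0.1 0 0 0 45;0 0 -0.06 0 0 0 45;0 0 0 0 0 0 45"

```text
time_s: 13.75
eef_pos: [500.0, -320.8, 44.4]
ee_rot: [-0.0, 0.148, 0.989, 0.0]
force: [-0.3, 0.0, -0.2]
grip_width: 0.484
grip_force: 30.7
```

Bottom is now about 12 mm above table, 7 mm above the tray floor; creeping down.

Emit:
drive_tool:
  commands: "0 0 -0.02 0 0 0 45;0 0 -0.02 0 0 0 45;0 0 -0.01 0 0 0 45;0 0 -0.01 0 0 0 45;0 0 0 0 0 0 45"

```text
time_s: 14.17
eef_pos: [500.2, -321.1, 38.9]
ee_rot: [0.0, 0.148, 0.989, -0.0]
force: [-0.4, 0.3, 1.7]
grip_width: 0.485
grip_force: 31.0
```

Emit:
drive_tool:
  commands: "0 0 -0.01 0 0 0 45;0 0 -0.005 0 0 0 45;0 0 0 0 0 0 45"

```text
time_s: 14.42
eef_pos: [500.5, -321.4, 38.7]
ee_rot: [0.001, 0.148, 0.989, -0.001]
force: [-3.2, 1.2, 12.0]
grip_width: 0.479
grip_force: 32.2
```

Emit:
drive_tool:
  commands: "0 0 0 0 0 0 60;0 0 0 0 0 0 80;0 0 0 0 0 0 100;0 0 0 0 0 0 100;0 0 0 0 0 0 100;0 0 0.1 0 0 0 100;0 0 0.2 0 0 0 100;0 0 0.3 0 0 0 100;0 0 0.3 0 0 0 100;0 0 0.3 0 0 0 100;0 0 0.3 0 0 0 100;0.1 0.2 0.3 0 0 0 100;0.1 0.2 0.1 0 0 0 100;0.15 0.25 0 0 0 0.12 100;0.15 0.3 0 0 0 0.12 100;0.15 0.3 0 0 0 0.12 100;0.15 0.3 0 0 0 0.12 100;0.15 0.3 0 0 0 0.12 100;0.15 0.3 0 0 0 0 100;0.15 0.3 0 0 0 0 100"

```text
time_s: 16.08
eef_pos: [625.3, -74.2, 227.7]
ee_rot: [0.0, -0.087, 0.996, -0.0]
force: [0.4, -0.1, 0.3]
grip_width: 0.999
grip_force: 0.0
```

Emit:
drive_tool:
  commands: "0.15 0.3 0 0 0 0 100;0.15 0.3 0 0 0 0 100;0.15 0.3 0 0 0 0 100;0.1 0.3 0 0 0 0 100;0.1 0.2 0 0 0 0 100;0.05 0.2 0 0 0 0 100;0 0 0 0 0 0 100;0 0 0 0 0 0 100;0 0 0 0 0 0 100"

```text
time_s: 16.83
eef_pos: [694.8, 83.4, 227.2]
ee_rot: [0.0, -0.087, 0.996, -0.0]
force: [0.6, 0.1, -0.5]
grip_width: 1.001
grip_force: 0.0
```

Run:
```python
from h import *
c=cam("wrist");cv2.imwrite("pics/w5.png",c["pixels"]);s=sense();print(c["p"],s["eef_pos"]);y=Rq(s["ee_rot"])[:,1]
im=c["pixels"];np.savez("pics/w5.npz",**{k:c[k] for k in ("Rm","p","f","cx","cy")})
print("tool y",np.degrees(np.arctan2(y[1],y[0])))
print("disc48",fitcirc(c,im,625,46,74,24,8),"wheel",fitcirc(c,im,468,18,85,65,8),"sleeve",fitcirc(c,im,468,18,135,22,6))
h=cv2.cvtColor(im,cv2.COLOR_BGR2HSV);m=(((h[...,0]<6)|(h[...,0]>174))&(h[...,1]>180)&(h[...,2]>60)).astype(np.uint8)
n,l,st,ce=cv2.connectedComponentsWithStats(m);k=1+st[1:,4].argmax();print(st[k],at(c,ce[k],100))
t=cam("top");cv2.imwrite("pics/top1.png",t["pixels"]);print("tray",[(np.round(b["position"]),round(b["confidence"],2),at(t,b["position"],55)) for b in boxes_of(t,"sleeve_a")[:3]])
cv2.imwrite("pics/c5.png",np.hstack([cv2.resize(im[120:360,80:400],(400,300)),cv2.resize(t["pixels"][150:240,270:390],(400,300))]))
```

```text
[612.29586781  68.82726513 381.92070832] [694.79712949  83.03939289 227.27260824]
tool y 99.93212206403989
disc48 (array([166.4, 625.5,  47.5]), array([625.42,  47.42])) wheel (array([  0., 476.,  26.]), array([476.  ,  24.75])) sleeve (array([  0., 474.,  24.]), array([474.  ,  22.75]))
[222  65  21  56 859] [622.02914484  47.49363579 100.        ]
tray [(array([340., 200.]), 0.64, array([ 498.17869985, -317.7683219 ,   55.        ]))]
```

View pics/w5.png

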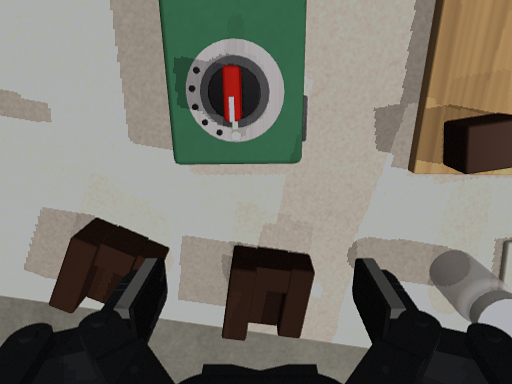

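Both sleeves look right: the second is in the tray at about (498,-318). The knob is at home at px (232,92), which gives (625.5, 47.4), and the tool is aligned with the bar to within 1°. I'm moving onto it.

Emit:
drive_tool:
  commands: "-0.2 -0.1 0 0 0 0 100;-0.25 -0.13 0 0 0 0 100;-0.2 -0.1 0 0 0 0 100;-0.044 -0.026 -0.1 0 0 0.01 100;0 0 -0.25 0 0 0 100;0 0 -0.3 0 0 0 100;0 0 -0.25 0 0 0 100;0 0 -0.2 0 0 0 100;0 0 -0.1 0 0 0 100;0 0 -0.08 0 0 0 100;0 0 0 0 0 0 100;0 0 0 0 0 0 60;0 0 0 0 0 0 40"
  force: 40

```text
time_s: 18.07
eef_pos: [626.2, 48.4, 100.2]
ee_rot: [0.001, -0.091, 0.996, -0.0]
force: [0.1, 0.8, 0.2]
grip_width: 0.752
grip_force: 0.0
```

Emit:
drive_tool:
  commands: "0 0 -0.01 0 0 0 30;0 0 0 0 0 0 20;0 0 0 0 0 0 10;0 0 0 0 0 0 10;0 0 0 0 0 0 10;0 0 0 0 0 0 10;0 0 0 0 0 0 10;0 0 0 0 0 0 10;0 0 0 0 0 0 10;0 0 0 0 0 0 10"
  force: 40

```text
time_s: 18.9
eef_pos: [625.6, 48.6, 97.8]
ee_rot: [0.0, -0.091, 0.996, 0.0]
force: [-0.0, -0.4, 0.0]
grip_width: 0.099
grip_force: 0.0
```

Emit:
drive_tool:
  commands: "0 0 0 0 0 0 0;0 0 0 0 0 0 0;0 0 0 0 0 0 0;0 0 0 0 0 0 0"
  force: 40

```text
time_s: 19.23
eef_pos: [625.5, 48.5, 97.8]
ee_rot: [-0.0, -0.091, 0.996, 0.0]
force: [0.6, -0.6, 0.0]
grip_width: 0.0
grip_force: 0.0
```

Run:
```python
from h import *
c=cam("wrist");cv2.imwrite("pics/w6.png",c["pixels"]);s=sense();print(s["eef_pos"],s["grip_width"],pix(c,[625.5,47.4,104]))
```

```text
[625.54487031  48.55230069  97.80139083] -0.003442009756566059 [np.float64(257.6949128265423), np.float64(254.48694429171806)]
```

View pics/w6.png

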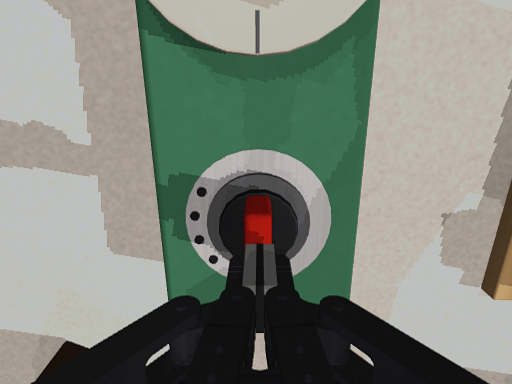

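Run:
```python
from h import *
w=cv2.imread("pics/w6.png")[140:300,180:340];c=cam("scene");u=pix(c,[625,47,100]);print(u,sense())
x,y=map(int,u);s=c["pixels"][y-50:y+40,x-50:x+40]
f=lambda a:np.clip(cv2.resize(a,(400,400),interpolation=cv2.INTER_CUBIC)*1.6,0,255).astype(np.uint8)
cv2.imwrite("pics/c7.png",np.hstack([f(w),f(s)]))
```

```text
[np.float64(250.8018601712093), np.float64(208.10769817651715)] {'time_s': 19.3333, 'joints': array([-1.08970091e-01,  6.45543787e-01,  1.31695400e+00, -3.37187579e-05,
        1.17908645e+00, -1.86208865e+00]), 'dq': array([-2.07077403e-03, -7.74928752e-05, -4.67272578e-05, -1.66571114e-04,
        2.15719863e-03, -2.94869662e-03]), 'tau': array([-2.31493486e-04, -5.40643787e+01, -2.43093950e+01, -4.21437153e-04,
        4.11563069e-04, -3.74903027e-05]), 'eef_pos': array([625.5540889 ,  48.54779683,  97.78495763]), 'ee_rot': array([ 1.02792195e-06, -9.10413133e-02,  9.95847116e-01, -1.61082991e-05]), 'force': array([-0.44564542, -0.26196436, -0.20624448]), 'wrist_torque': array([-0.0150808 , -0.00818543, -0.01830054]), 'grip_force': 0.0, 'grip_width': -0.002668587010278255}
```

View pics/c7.png

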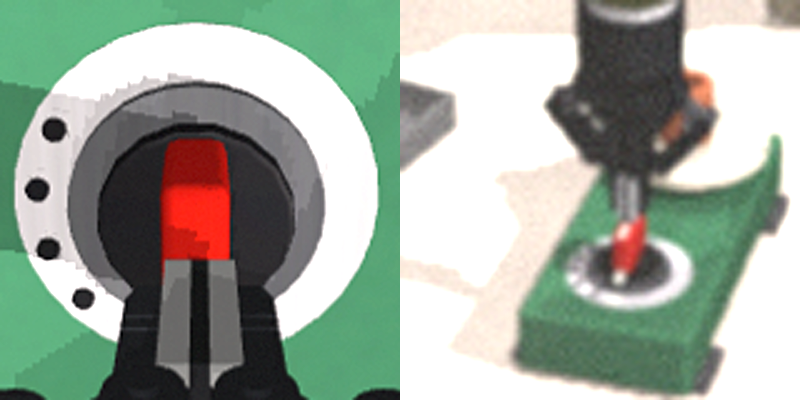

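The picture shows the fingers shut just above the red bar, so the tips sit about 20 mm higher than I assumed. I'll open and go lower in small steps, watching the force.

Emit:
drive_tool:
  commands: "0 0 0 0 0 0 50;0 0 0 0 0 0 50;0 0 0 0 0 0 50;0 0 0 0 0 0 50;0 0 0 0 0 0 50;0 0 0 0 0 0 50;0 0 -0.03 0 0 0 50;0 0 -0.03 0 0 0 50;0 0 -0.02 0 0 0 50;0 0 0 0 0 0 50"

```text
time_s: 20.17
eef_pos: [625.2, 48.6, 89.0]
ee_rot: [-0.001, -0.091, 0.996, 0.0]
force: [-0.5, 0.0, 0.2]
grip_width: 0.502
grip_force: 0.0
```

Emit:
drive_tool:
  commands: "0 0 -0.02 0 0 0 50;0 0 -0.02 0 0 0 50;0 0 -0.02 0 0 0 50;0 0 -0.02 0 0 0 50;0 0 0 0 0 0 50"

```text
time_s: 20.58
eef_pos: [625.3, 48.6, 81.3]
ee_rot: [-0.0, -0.091, 0.996, 0.0]
force: [-0.3, -0.2, 0.1]
grip_width: 0.5
grip_force: 0.0
```

Run:
```python
from h import *
s=sense();print(s["eef_pos"],s["force"],s["grip_width"])
w=capture("wrist")["pixels"][140:300,160:360];c=cam("scene");x,y=map(int,pix(c,[625,47,100]))
s=c["pixels"][y-40:y+40,x-50:x+50]
f=lambda a:np.clip(cv2.resize(a,(400,320),interpolation=cv2.INTER_CUBIC)*1.6,0,255).astype(np.uint8)
cv2.imwrite("pics/c8.png",np.hstack([f(w),f(s)]))
```

```text
[625.33799696  48.55582677  81.26683829] [-0.34966783 -0.20015531  0.05037445] 0.4998409936535188
```

View pics/c8.png

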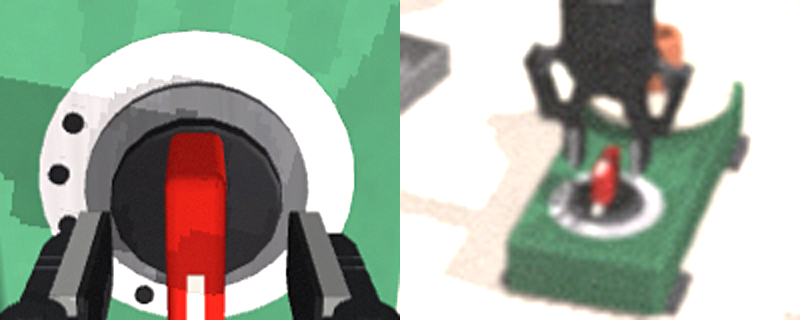

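The fingers now straddle the bar without touching. I'm lowering 5 mm more and closing.

Emit:
drive_tool:
  commands: "0 0 -0.02 0 0 0 50;0 0 -0.02 0 0 0 50;0 0 -0.01 0 0 0 50;0 0 0 0 0 0 35;0 0 0 0 0 0 20;0 0 0 0 0 0 5;0 0 0 0 0 0 5;0 0 0 0 0 0 5;0 0 0 0 0 0 5;0 0 0 0 0 0 5;0 0 0 0 0 0 5;0 0 0 0 0 0 5"
  force: 40

```text
time_s: 21.68
eef_pos: [625.7, 48.0, 77.1]
ee_rot: [0.0, -0.091, 0.996, -0.0]
force: [0.1, -5.3, 1.8]
grip_width: 0.148
grip_force: 43.7
```

Emit:
drive_tool:
  commands: "0 -0.005 0 0 0 0 5;0 0 0 0 0 -0.06 5;0 0 0 0 0 -0.09 5;0 0 0 0 0 -0.09 5;0 0 0 0 0 -0.09 5;0 0 0 0 0 -0.09 5;0 0 0 0 0 -0.08 5;0 0 0 0 0 -0.033 5;0 0 0 0 0 0 5;0 0 0 0 0 0 5;0 0 0 0 0 0 5;0 0 0 0 0 0 5;0 0 0 0 0 0 5;0 0 0 0 0 0 5;0 0 0 0 0 0 5"

```text
time_s: 22.93
eef_pos: [625.7, 47.9, 77.0]
ee_rot: [0.0, 0.118, 0.993, -0.0]
force: [0.4, -4.8, 3.8]
grip_width: 0.152
grip_force: 43.9
```

Run:
```python
from h import *
s=sense();y=Rq(s["ee_rot"])[:,1];print(np.degrees(np.arctan2(y[1],y[0])),s["force"],s["wrist_torque"],s["grip_force"])
c=cam("wrist");im=c["pixels"]
h=cv2.cvtColor(im,cv2.COLOR_BGR2HSV);m=(((h[...,0]<6)|(h[...,0]>174))&(h[...,1]>170)&(h[...,2]>50)).astype(np.uint8)
n,l,st,ce=cv2.connectedComponentsWithStats(m);k=1+st[1:,4].argmax();pts=np.argwhere(l==k)[:,::-1].astype(np.float32)
print(st[k],cv2.minAreaRect(pts))
# marks near wheel rim etc: red edge orientation relative to tool
```

```text
76.4665435097332 [ 0.42863155 -4.82741311  3.82015428] [-0.77017423 -0.09590707  0.0079966 ] 43.94412159919739
[ 243  209   33  107 2754] ((259.0, 262.0), (106.0, 32.0), 90.0)
```

Tool turned 24° and the bar stays aligned with the fingers, with no torque about z, so it is centred in click 1. Next click.

Emit:
drive_tool:
  commands: "0 0 0 0 0 -0.06 5;0 0 0 0 0 -0.09 5;0 0 0 0 0 -0.09 5;0 0 0 0 0 -0.09 5;0 0 0 0 0 -0.09 5;0 0 0 0 0 -0.08 5;0 0 0 0 0 -0.033 5;0 0 0 0 0 0 5;0 0 0 0 0 0 5;0 0 0 0 0 0 5;0 0 0 0 0 0 5;0 0 0 0 0 0 5;0 0 0 0 0 0 5;0 0 0 0 0 0 5;0 0 0 0 0 0 5"

```text
time_s: 24.23
eef_pos: [625.8, 47.9, 77.0]
ee_rot: [0.0, 0.322, 0.947, -0.0]
force: [0.8, -5.8, 3.6]
grip_width: 0.149
grip_force: 44.0
```

```bash
cat > chk.py <<'E'
from h import *
s=sense();y=Rq(s["ee_rot"])[:,1];print(np.degrees(np.arctan2(y[1],y[0])),s["force"],s["wrist_torque"],s["grip_force"],s["time_s"])
c=cam("wrist");im=c["pixels"]
h=cv2.cvtColor(im,cv2.COLOR_BGR2HSV);m=(((h[...,0]<6)|(h[...,0]>174))&(h[...,1]>170)&(h[...,2]>50)).astype(np.uint8)
n,l,st,ce=cv2.connectedComponentsWithStats(m);k=1+st[1:,4].argmax();pts=np.argwhere(l==k)[:,::-1].astype(np.float32)
print(st[k],cv2.minAreaRect(pts))
t=cam("top");print(pix(t,[468,18,135]),[(np.round(b["position"]),round(b["confidence"],2),at(t,b["position"],55)) for b in boxes_of(t,"sleeve_a")[:3]])
E
python3 chk.py
```

```text
52.47441728360366 [ 0.80637173 -5.81926939  3.60844365] [-0.82862957 -0.22585315 -0.01839738] 43.97369921207428 24.2333
[ 243  209   33  107 2755] ((259.0, 262.0), (106.0, 32.0), 90.0)
[np.float64(259.40380166307966), np.float64(202.57739275853567)] [(array([341., 203.]), 0.41, array([ 487.64587672, -323.03898274,   55.        ]))]
```

Emit:
drive_tool:
  commands: "0 0 0 0 0 -0.06 5;0 0 0 0 0 -0.09 5;0 0 0 0 0 -0.09 5;0 0 0 0 0 -0.09 5;0 0 0 0 0 -0.09 5;0 0 0 0 0 -0.08 5;0 0 0 0 0 -0.033 5;0 0 0 0 0 0 5;0 0 0 0 0 0 5;0 0 0 0 0 0 5;0 0 0 0 0 0 5;0 0 0 0 0 0 5;0 0 0 0 0 0 5;0 0 0 0 0 0 5;0 0 0 0 0 0 5"

```text
time_s: 25.63
eef_pos: [625.8, 47.8, 77.0]
ee_rot: [0.0, 0.511, 0.859, 0.0]
force: [0.5, -5.6, 4.2]
grip_width: 0.149
grip_force: 44.0
```

```bash
python3 chk.py; python3 -c "from rig import finish_job;print(finish_job())"
```

```text
28.495587796437903 [ 0.51190306 -5.59243155  4.15714527] [-0.90812588 -0.18469947  0.00171075] 43.95974636077881 25.6333
[ 243  209   33  107 2773] ((259.0, 262.0), (106.0, 32.0), 90.0)
[np.float64(259.40380166307966), np.float64(202.57739275853567)] [(array([266., 202.]), 0.63, array([481.69148486,  -6.46991512,  55.        ])), (array([341., 202.]), 0.43, array([ 492.36430656, -324.79779725,   55.        ]))]
the job is handed in; nothing more can be done
None
```

The job is handed in at 25.7 s, verdict not returned: the wide-bore sleeve is seated on the pin, the other is in the grey tray, and the knob is at the third click (72° turned, bar still in line with the fingers) and still gripped at about 44 N.

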